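# Set a pull-and-turn drive selector on a lab stirrer and start it

## Robot

A 6-joint arm with a two-finger parallel gripper is mounted at the origin on the work surface. World frame = base frame: x ahead of the robot, y to its left, z up, the work surface at z = 0. Lengths are in m, angles in rad, forces in N, time in s.
With the tool pointing down it reaches from about 0.375 to 0.9 m from the base axis. Payload 3.1 kg.
Tool frame: the origin (TCP) lies on the centre line of the jaws, within the pads' length; the fingertips stand ahead of it and the grasp point (between the pads) lies 11 mm behind it (tips_ahead is the x of the fingertips in the tool frame, in m); x points along the fingers, z is the direction in which the jaws open and shut, and the axes are right-handed (so a half turn about x gives the same grasp; the last joint's range is limited). The gripper opens to 87 mm and grips with 3 to 60 N. Pads are 19 mm wide; open, the fingers measure 117 mm over their backs; the gripper's body (75 mm by 190 mm) begins 51 mm behind the grasp point.
Start: joints at [-0.178, 0.527, 1.433, -0, 1.181, -0.178], TCP at [0.625, 0, 0.231] pointing down, gripper open.
Joint ranges: [-3.08, 3.08], [-0.75, 2.2], [0.22, 2.44], [-1.43, 4.57], [0, 2.65], [-2.85, 2.85]. Speed limits (rad/s): [2.79, 2.79, 3.14, 3.14, 3.14, 3.14].

## Interface

Orientations are given as a rotation vector (axis times angle).
In Python, from rig import * gives the robot as it stands. The module is installed in compiled form; this text tells all that it offers.
- The arm moves only by the tool apply_moves, never from a script. Its argument "plan" is a list of rows, each a list of 7 numbers: the shift along the tool's x, y, z in m, then the turn, a rotation vector about the tool's x, y, z in degrees, then the opening, from 0 (shut) to 1 (fully open). A call has 1 to 12 rows; each row shifts and turns the commanded pose from where the row before left it, along the tool's axes as they then stand; what a row does not reach is not made up. A row lasts 1/10 s, in which the tool goes at most 50 mm and 8.59 degrees, less where a joint would pass 70% of its speed; a pose out of reach is approached as far as the arm can. A call is refused whole if a number of a shift passes 0.05 or a number of a turn 8.59, either way. A call with a gripper value outside its range is refused whole. The fingers move at their own pace and stop on an object; the grip force is fixed at half the most. Time passes only in rows, so rows that do not move let the fingers close. It gives the time, the measured TCP pose, the force and the opening at its end, in the units of the state.
- get_obs(): the state, without advancing time (a new reading comes with each control period).
- snapshot(name): name is "scene" or "side" or "wrist"; returns the picture (480x640x3 uint8, red, green, blue); there is no depth.
- calibration(name): a dict with "fx", "fy", "cx", "cy" (pixels), "xyz" and "orientation" of the camera in the world. Camera axes: x right, y up, looking along -z (the intrinsics and any distortion apply to the point x, -y, -z); pixel columns grow to the right and rows downward; lengths in m; the calibration is good to about 2 mm. A picture is of the moment at which its call begins: read the wrist's pose just before it. calibration takes no time and is no camera call; for the wrist camera it gives the pose at the moment of the call.
- finish_job(): hands the job in, once; it reports no verdict.
The state is a dict: "t": time; "joint_pos": joint angles; "joint_velocities": joint speeds; "joint_efforts": joint torques, N m; "ee_pos": TCP position; "eef_rot": TCP orientation; "contact_force": force on the tool from outside, world axes, zero at the start; "moment": the same for the moment, N m; "gripper_width": finger opening in m.
Only numpy, scipy, OpenCV 4.12 (cv2) and the standard library are available. Lean on these libraries where they do the work, as an engineer would, in place of code of your own. Each camera call takes 0.05 s, during which the arm holds its last target.

## Task

Gear the stirrer to the place where the flat-stoppered glass bottle stands: pull the sprung selector knob up, turn its pointer to that place and let it drop fully home in that place's notch, without forcing it against the notches. Then, with the knob seated, press the start button all the way down and let go. Leave the glassware and everything else on the bench standing where it is.

Things in the scene. Friction and masses are not known exactly. Their poses are not given: they have to be found in the camera images.
- stirrer: White box-shaped four-place bench stirrer, fixed to the bench, 270 x 400 mm, its deck 60 mm above the bench. Origin on the bench below the axis of the selector knob; z up; x points from the knob to the middle of the row of places, y to the left of that. The box spans x -80 to +190 mm, y -200 to +200 mm. Four flat round pads (68 mm across) lie on an arc 160 mm from the knob's axis.
- notches (a point): On the knob's axis, at deck height. The index plate under the knob is out of sight: a wide parking notch at turn 0 and one close notch per place, nominally at turn +1.10, +0.60, -0.60, -1.10 (the places' directions). The plate is clocked loosely: all notches are shifted together by an unknown angle, up to 0.15 rad either way. Notches are 6 mm deep.
- axis_top (a point): On the knob's axis, 120 mm above the bench (top of the seated knob). The knob's pin drops into a notch only within about 0.03 rad of its true angle; elsewhere the knob, let down, stands on the plate 5 to 6 mm too high, where it turns with some friction (0.1 to 0.3 N m), pressed down by its spring, and falls in when it meets a notch; the notch's sides then stop it.
- grip (a point): On the knob's axis, in the middle of its bar grip, 110 mm above the bench when seated; rises and turns with the knob. The black knob: a round skirt (106 mm across, top 86 mm above the bench) and on it an upright bar 52 mm long, 14 mm thick, 86 to 120 mm above the bench. The point's x runs along the bar to its pointed end (pale line on top), the direction selected; z up.
- selector (a joint): Angle of the selector knob about the vertical relative to the stirrer's x axis, rad, anticlockwise seen from above positive; 0 = pointer along the stirrer's x (parked, where it starts, about). Stops at -1.5 and +1.5.
- lift (a joint): How far the knob is pulled up, m: 0 = fully home in a notch. The spring pulls down with 3 N at 0 and 0.25 N more per mm; the knob weighs 1.5 N. Above about 6.5 mm the pin is clear of the notches and the knob turns freely; top stop at 13 mm. Standing on the plate between notches it reads 5 to 6 mm.
- start (a joint): Travel of the start button, m: 0 = out, 0.006 = all the way down. It springs back; fully down takes 5 N.
- start_top (a point): Centre of the top face of the start button, a black round button 30 mm across in a grey housing near right on the deck (30 mm to the near side and 130 mm to the right of the knob's axis), pressed straight down.
- place1 (a point): Centre of the pad at turn +1.10 (far left of the knob), on the deck, 160 mm from the knob's axis.
- place2 (a point): Centre of the pad at turn +0.60, on the deck.
- place3 (a point): Centre of the pad at turn -0.60, on the deck.
- place4 (a point): Centre of the pad at turn -1.10 (right), on the deck.
- bottle: Brown glass bottle with a broad flat disc stopper, 50 mm across, 88 mm high, stopper 36 mm across; it stands on one of the four pads. Origin at the centre of its underside.
- beaker: Open brown glass beaker, 52 mm across, 60 mm high, on another pad. Origin at the centre of its underside.
- flask: Conical brown glass flask, 58 mm across at the foot, 75 mm high, on another pad. Origin at the centre of its underside.
- vial: Plain straight brown glass vial, 34 mm across, 55 mm high, on another pad. Origin at the centre of its underside.
- reagent: White bottle, 70 mm across, 160 mm high, on the bench to the left. Origin at the centre of its underside.
- jar: Amber glass jar, 64 mm across, 70 mm high, on the bench to the left. Origin at the centre of its underside.
- can: Aluminium can, 90 mm across, 85 mm high, on the bench to the right. Origin at the centre of its underside.
- spatula: Steel spatula lying flat on the bench to the right. Origin near its middle.

How it is judged:
On the way, in this order (a step that is already met when the one before it is completed fails the run):
1. the selector knob is pulled up clear of the parking notch (value of joint lift above 0.0062 m and value of joint selector between -0.35 and 0.35 rad), for 0.05 s.
2. the knob has dropped home in the notch of the place where the stoppered bottle stands (((horizontal distance between bottle and place1 below 0.03 m and value of joint selector between 0.88 and 1.32 rad and value of joint lift below 0.0015 m) or (horizontal distance between bottle and place2 below 0.03 m and value of joint selector between 0.38 and 0.82 rad and value of joint lift below 0.0015 m) or (horizontal distance between bottle and place3 below 0.03 m and value of joint selector between -0.82 and -0.38 rad and value of joint lift below 0.0015 m) or (horizontal distance between bottle and place4 below 0.03 m and value of joint selector between -1.32 and -0.88 rad and value of joint lift below 0.0015 m))), for 0.2 s.
3. with the knob home, the start button is pressed down (((horizontal distance between bottle and place1 below 0.03 m and value of joint selector between 0.88 and 1.32 rad and value of joint lift below 0.0015 m) or (horizontal distance between bottle and place2 below 0.03 m and value of joint selector between 0.38 and 0.82 rad and value of joint lift below 0.0015 m) or (horizontal distance between bottle and place3 below 0.03 m and value of joint selector between -0.82 and -0.38 rad and value of joint lift below 0.0015 m) or (horizontal distance between bottle and place4 below 0.03 m and value of joint selector between -1.32 and -0.88 rad and value of joint lift below 0.0015 m)) and value of joint start above 0.005 m), for 0.05 s.
At the end, for the whole second after the job is handed in: The knob is home (lift under 1.5 mm) and points within 0.22 rad of the place where the stoppered bottle stands, the start button has sprung back (under 1 mm), and the bottle stands still (((horizontal distance between bottle and place1 below 0.03 m and value of joint selector between 0.88 and 1.32 rad and value of joint lift below 0.0015 m) or (horizontal distance between bottle and place2 below 0.03 m and value of joint selector between 0.38 and 0.82 rad and value of joint lift below 0.0015 m) or (horizontal distance between bottle and place3 below 0.03 m and value of joint selector between -0.82 and -0.38 rad and value of joint lift below 0.0015 m) or (horizontal distance between bottle and place4 below 0.03 m and value of joint selector between -1.32 and -0.88 rad and value of joint lift below 0.0015 m)) and value of joint start below 0.001 m and linear speed of bottle below 0.02 m/s); the robot touches nothing.
It fails at once if the knob is forced against its index plate with more than 25 N (turned hard against a notch's side or pressed down onto the plate) (contact force between selector and stirrer above 25 N).
It fails at once if the start button is pressed before the knob is home in the notch of the bottle's place (value of joint start above 0.005 m and not ((horizontal distance between bottle and place1 below 0.03 m and value of joint selector between 0.88 and 1.32 rad and value of joint lift below 0.0015 m) or (horizontal distance between bottle and place2 below 0.03 m and value of joint selector between 0.38 and 0.82 rad and value of joint lift below 0.0015 m) or (horizontal distance between bottle and place3 below 0.03 m and value of joint selector between -0.82 and -0.38 rad and value of joint lift below 0.0015 m) or (horizontal distance between bottle and place4 below 0.03 m and value of joint selector between -1.32 and -0.88 rad and value of joint lift below 0.0015 m))).
It fails at once if a vessel on the stirrer is shifted by more than 15 mm or tipped (distance of any of bottle, beaker, flask, vial from where it was at the start of the episode above 0.015 m or angle between any of bottle, beaker, flask, vial's own z axis and vertical above 0.3 rad).
It fails at once if a thing on the bench is shifted by more than 20 mm (distance of any of reagent, jar, can, spatula from where it was at the start of the episode above 0.02 m).
It also fails if it takes over 61 s, if anything falls off the work surface, if the arm or the gripper's body presses on something with over 40 N, if the wrist force passes 120 N, or if a joint passes its speed limit or range.

## Working session

There is one attempt and no reset: what is moved stays moved. The work goes in short steps, Python scripts to look and compute and a tool call to move; the robot and the scene stay as the last step left them, time stands still between calls to the robot, and variables do not carry over. Pictures are saved under pics/ and viewed, and the job is handed in when it is done.

Besides the shell and the picture viewer there is one more tool, called by a JSON object that holds its "api" and its "payload". apply_moves: Moves the arm, as the interface text tells. Its arguments: {"type":"object","properties":{"plan":{"type":"array","items":{"type":"array","items":{"type":"number"}}}},"required":["plan"]}

```bash
mkdir -p pics; python3 - <<'E'
from rig import *
import cv2, numpy as np
print(get_obs())
for n in ["scene","side","wrist"]:
    c=calibration(n); print(n,c)
    im=snapshot(n); cv2.imwrite(f"pics/{n}0.png",im[:,:,::-1])
E
```

```text
{'t': 0.0, 'joint_pos': array([-1.78502737e-01,  5.28492093e-01,  1.43391141e+00, -1.16234339e-05,
        1.18137442e+00, -1.78479433e-01]), 'joint_velocities': array([-0.00114212,  0.00073084,  0.00129694,  0.00013532, -0.00089486,
       -0.00045177]), 'joint_efforts': array([-5.45745443e-04, -4.40045428e+01, -1.76593530e+01,  6.32597599e-02,
        5.83207863e-02, -1.53719384e-04]), 'ee_pos': array([6.24283021e-01, 1.53862236e-04, 2.29552785e-01]), 'eef_rot': array([3.11332879e-04, 1.57294876e+00, 2.81668086e-04]), 'contact_force': array([ 0.03836224, -0.00616232,  0.69262589]), 'moment': array([-0.02779131,  0.00415685, -0.00383698]), 'gripper_width': 0.08682222566526071}
scene {'fx': 462.989034178065, 'fy': 462.989034178065, 'cx': 320.1511056899467, 'cy': 241.65434355329256, 'xyz': array([1.28439486, 0.44195521, 0.88916577]), 'orientation': array([0.48834194, 0.89258671, 1.94767191])}
side {'fx': 526.8982280095793, 'fy': 526.8982280095793, 'cx': 316.47838135282376, 'cy': 244.07553645026672, 'xyz': array([-0.13853775, -1.16708372,  0.94093246]), 'orientation': array([ 0.98785357, -0.26521428, -0.48166569])}
wrist {'fx': 376.06289295970913, 'fy': 376.06289295970913, 'cx': 318.8283543679824, 'cy': 240.34549960880787, 'xyz': array([0.62501893, 0.07260431, 0.38297888]), 'orientation': array([-0.26634851,  0.00182247,  0.00030512])}
```

View pics/scene0.png

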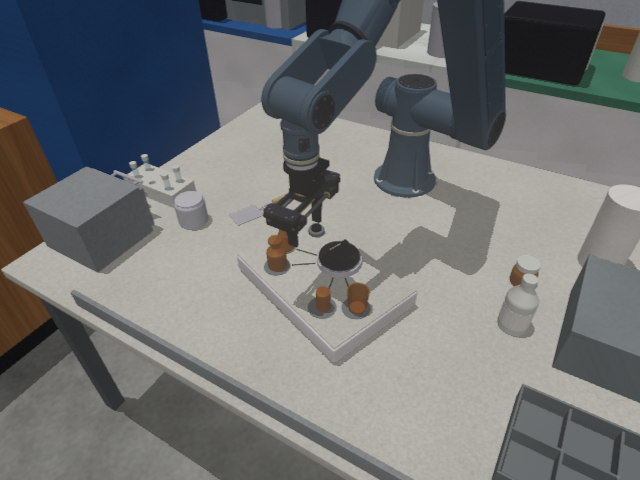

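View pics/side0.png

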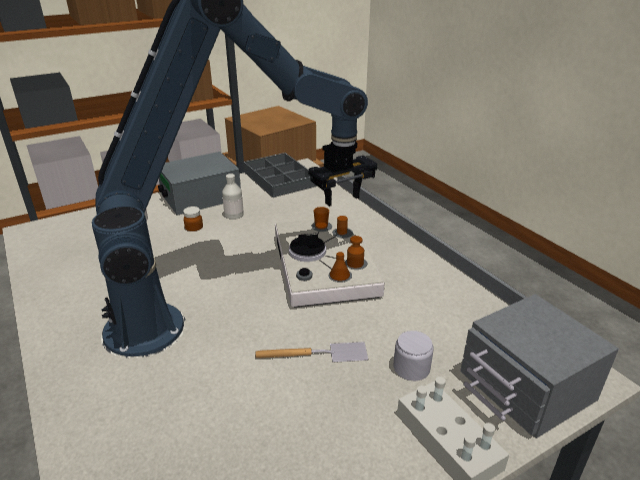

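View pics/wrist0.png

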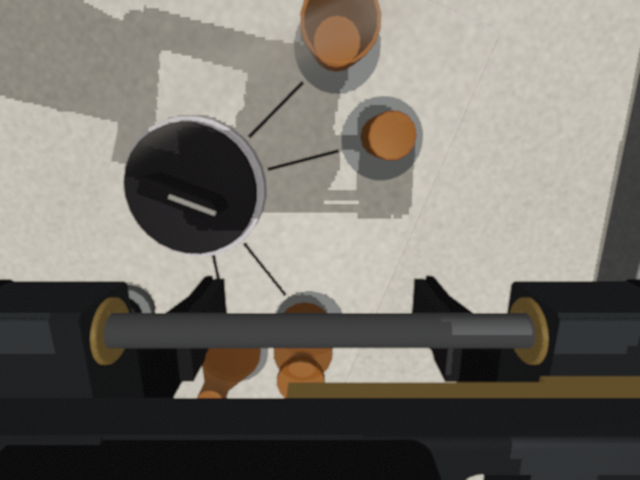

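```bash
cat > h.py <<'E'
from rig import *
import rig, cv2, numpy as np
from scipy.spatial.transform import Rotation as R
def ray(c,px):
    d=np.array([(px[0]-c['cx'])/c['fx'],-(px[1]-c['cy'])/c['fy'],-1.0])
    return np.array(c['xyz']),R.from_rotvec(c['orientation']).as_matrix()@d
def onz(c,px,z):
    o,d=ray(c,px); return o+d*(z-o[2])/d[2]
def proj(c,P):
    q=R.from_rotvec(c['orientation']).as_matrix().T@(np.array(P)-c['xyz'])
    return np.array([c['cx']-c['fx']*q[0]/q[2], c['cy']+c['fy']*q[1]/q[2]])
def tri(rs):
    A=np.zeros((3,3));b=np.zeros(3)
    for o,d in rs:
        d=d/np.linalg.norm(d);M=np.eye(3)-np.outer(d,d);A+=M;b+=M@o
    return np.linalg.solve(A,b)
E
python3 - <<'E'
from h import *
print([n for n in dir(rig) if not n.startswith('_')], getattr(rig,'tips_ahead',None))
c=calibration('wrist')
a=onz(c,(170,197),.12);b=onz(c,(214,213),.12)
print('knob',onz(c,(193,184),.086),'line',a,b,np.degrees(np.arctan2(*(b-a)[1::-1])))
for n,p in dict(vialpad=(382,138),beakpad=(338,52),botpad=(307,332)).items(): print(n,onz(c,p,.06))
for n,(x,y,w,h) in dict(scene=(230,200,200,160),side=(260,190,140,130)).items():
    im=cv2.imread(f'pics/{n}0.png')[y:y+h,x:x+w]; cv2.imwrite(f'pics/{n}0z.png',cv2.resize(im,None,fx=4,fy=4,interpolation=cv2.INTER_CUBIC)[:600,:800])
E
```

```text
['PlanningError', 'calibration', 'finish_job', 'get_obs', 'snapshot', 'tips_ahead'] 0.008
knob [0.52556396 0.037448   0.086     ] line [0.51996037 0.03235836 0.12      ] [0.55008955 0.0209286  0.12      ] -20.774670996715027
vialpad [0.67692377 0.07237762 0.06      ]
beakpad [0.63958319 0.13738638 0.06      ]
botpad [ 0.61329272 -0.10622098  0.06      ]
```

View pics/side0z.png

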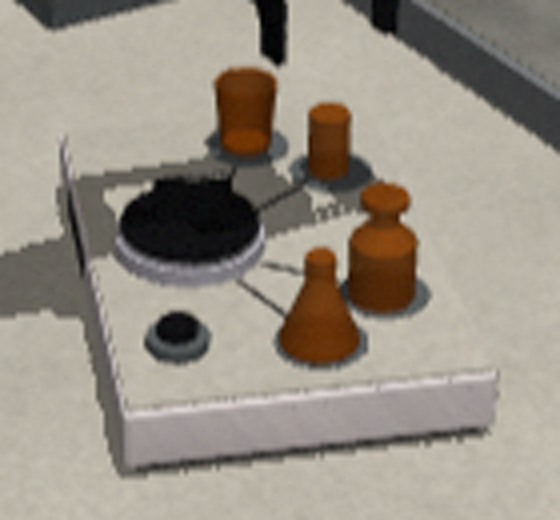

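View pics/scene0z.png

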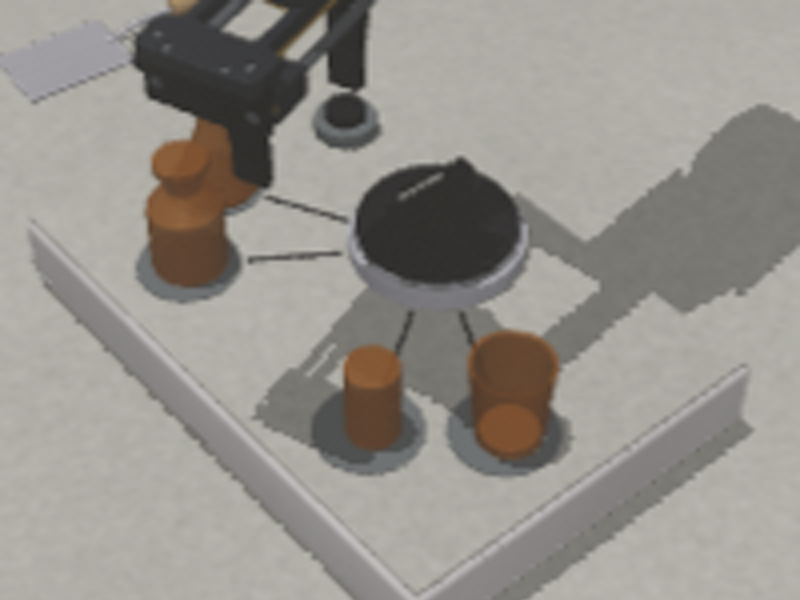

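{"api": "apply_moves", "payload": {"plan": [[0,0.011,-0.03,0,0,0,1],[0,0,0,-8.5,0,0,1],[0,0,0,-8.5,0,0,1],[0,0,0,-8.5,0,0,1],[0,0,0,-8.5,0,0,1],[0,0,0,-8.5,0,0,1],[0,0,0,-8.5,0,0,1],[0,0,0,-8.5,0,0,1],[0,0,0,-8.5,0,0,1],[0,0,0,-1.2,0,0,1],[0,0,0,0,0,0,1],[0,0,0,0,0,0,1]]}}

```text
t: 1.35
ee_pos: [0.5949, 0.0111, 0.2304]
eef_rot: [-0.936, 1.36, 0.936]
contact_force: [0.4, 0.2, 1.1]
gripper_width: 0.0871
```

```bash
python3 - <<'E'
from h import *
o=get_obs();print(o['t'],o['joint_pos'],o['ee_pos'],o['eef_rot'])
c=calibration('wrist');im=snapshot('wrist');cv2.imwrite('pics/w1.png',im[:,:,::-1]);np.save('w1.npy',np.r_[c['xyz'],c['orientation']]);print(c)
E
```

```text
1.35 [-1.69062412e-01  4.87103654e-01  1.51023558e+00  7.08272346e-05
  1.14454296e+00 -1.37482757e+00] [0.59488233 0.01108337 0.2304158 ] [-0.93603327  1.36024295  0.93644305]
{'fx': 376.06289295970913, 'fy': 376.06289295970913, 'cx': 318.8283543679824, 'cy': 240.34549960880787, 'xyz': array([0.52813318, 0.0373318 , 0.38372403]), 'orientation': array([-0.23329654, -0.16028315,  1.19827452])}
```

View pics/w1.png

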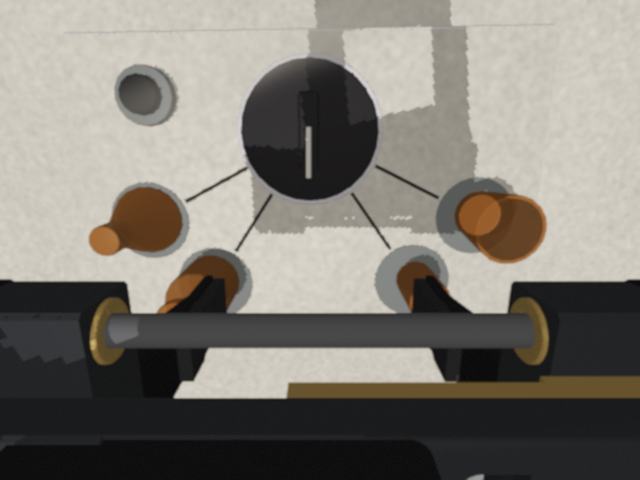

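{"api": "apply_moves", "payload": {"plan": [[0,-0.025,-0.04,0,0,0,1],[0,0,-0.03,0,0,0,1],[0,0,0,0,0,0,1],[0,0,0,0,0,0,1]]}}

```text
t: 1.8
ee_pos: [0.5933, -0.0636, 0.2305]
eef_rot: [-0.935, 1.36, 0.936]
contact_force: [0.0, -0.8, 0.4]
gripper_width: 0.087
```

```bash
python3 - <<'E'
from h import *
o=get_obs();print(o['t'],o['joint_pos'],o['ee_pos'],o['eef_rot'])
c=calibration('wrist');im=snapshot('wrist');cv2.imwrite('pics/w2.png',im[:,:,::-1]);np.save('w2.npy',np.r_[c['xyz'],c['orientation']]);print(c)
E
```

```text
1.8 [-2.94244709e-01  4.89365353e-01  1.50581281e+00  7.37856315e-04
  1.14688049e+00 -1.49975185e+00] [ 0.59328674 -0.06359653  0.23046133] [-0.9351331   1.36002467  0.93642709]
{'fx': 376.06289295970913, 'fy': 376.06289295970913, 'cx': 318.8283543679824, 'cy': 240.34549960880787, 'xyz': array([ 0.52654549, -0.03741084,  0.3837901 ]), 'orientation': array([-0.23277056, -0.1606719 ,  1.1977359 ])}
```

View pics/w2.png

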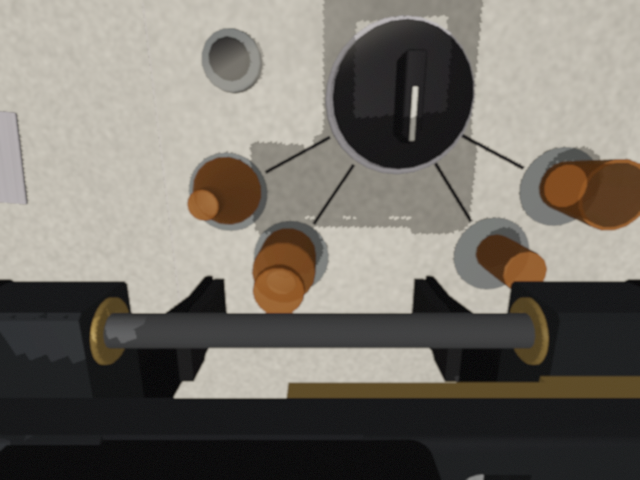

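```bash
cat > m.py <<'E'
from h import *
def cal(f):
    c=calibration('wrist');v=np.load(f);c['xyz']=v[:3];c['orientation']=v[3:];return c
res={}
for k,kb,bb in (('w1',(235,50,385,210),(110,60,180,130)),('w2',(325,12,480,178),(198,25,266,97))):
    im=cv2.imread(f'pics/{k}.png');c=cal(k+'.npy')
    x0,y0,x1,y1=kb;g=cv2.cvtColor(im,cv2.COLOR_BGR2GRAY)
    s=g[y0:y1,x0:x1]; m=(s<75).astype(np.uint8)
    cs,_=cv2.findContours(m,cv2.RETR_EXTERNAL,cv2.CHAIN_APPROX_NONE);q=max(cs,key=cv2.contourArea)
    hull=cv2.convexHull(q); e=cv2.fitEllipse(hull); kc=np.array(e[0])+[x0,y0]
    f=np.zeros_like(s);cv2.fillPoly(f,[q],1);f=cv2.erode(f,np.ones((9,9)))
    l=((s>110)&(f>0)).astype(np.uint8); n,lab,st,ce=cv2.connectedComponentsWithStats(l); i=1+np.argmax(st[1:,4])
    p=np.argwhere(lab==i)[:,::-1].astype(np.float32); vx=cv2.fitLine(p,cv2.DIST_L2,0,.01,.01).ravel()
    t=(p-vx[2:])@vx[:2]; a=vx[2:]+vx[:2]*t.min()+[x0,y0]; b=vx[2:]+vx[:2]*t.max()+[x0,y0]
    if a[1]>b[1]: a,b=b,a
    x0,y0,x1,y1=bb; s=g[y0:y1,x0:x1]
    m=(s<100).astype(np.uint8);cs,_=cv2.findContours(m,0,1);q=max(cs,key=cv2.contourArea);be=cv2.fitEllipse(q)
    bc=np.array(be[0])+[x0,y0]
    print(k,'knob',kc,e[1],'line',a,b,len(p),'btn',bc,be[1])
    res[k]=(c,kc,a,b,bc)
c1,c2=res['w1'],res['w2']
for i,n in ((1,'knob'),(2,'la'),(3,'lb'),(4,'btn')):
    print(n,tri([ray(c1[0],c1[i]),ray(c2[0],c2[i])]))
for r in (c1,c2):
    a=onz(r[0],r[2],.12);b=onz(r[0],r[3],.12);print('knob86',onz(r[0],r[1],.086),'line',a,b,np.degrees(np.arctan2((b-a)[1],(b-a)[0])))
E
python3 m.py
```

```text
w1 knob [309.77278137 129.55259705] (135.1822052001953, 139.71841430664062) line [307.93920898 126.99681091] [308.02142334 177.00325012] 255 btn [139.38376617  93.5102272 ] (37.72085189819336, 44.01033401489258)
w2 knob [402.67261505  93.89824677] (137.9417724609375, 149.97962951660156) line [414.94682312  85.86347961] [411.34562683 140.02297974] 305 btn [224.60453415  49.79473114] (24.10352325439453, 39.44174575805664)
knob [0.51964062 0.03293681 0.08219258]
la [0.51872183 0.03294544 0.12059104]
lb [0.55020167 0.02083536 0.11960519]
btn [ 0.44545601 -0.07993862  0.07622282]
knob86 [0.52002983 0.03298857 0.086     ] line [0.51898078 0.03293189 0.12      ] [0.55000332 0.02086509 0.12      ] -21.25448584966909
knob86 [0.51944583 0.03205434 0.086     ] line [0.51842421 0.03310987 0.12      ] [0.55033179 0.02074717 0.12      ] -21.179031656929496
```

```bash
python3 - <<'E'
from h import *
c=calibration('wrist');v=np.load('w1.npy');c['xyz']=v[:3];c['orientation']=v[3:]
k=np.array([.5195,.0327])
for p,t in (((187,201),-1.1),((237,250),-.6),((389,247),.6),((437,197),1.1)):
    P=onz(c,p,.06)[:2]-k; print(t,np.degrees(np.arctan2(P[1],P[0])-t))
im=np.hstack([cv2.resize(cv2.imread('pics/w1.png')[60:130,110:180],(400,400),interpolation=2),cv2.resize(cv2.imread('pics/w2.png')[25:95,198:268],(400,400),interpolation=2)]);cv2.imwrite('pics/btn.png',im)
E
```

```text
-1.1 -18.88935562390556
-0.6 -19.089906044808735
0.6 -20.447387127673856
1.1 -20.951539222720523
```

View pics/btn.png

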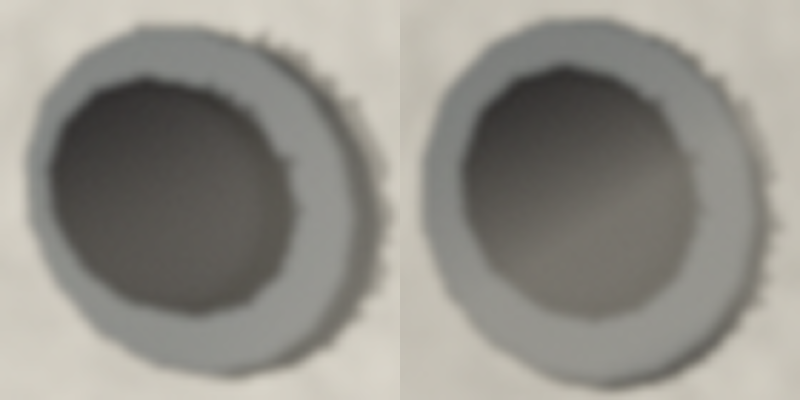

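```bash
cat >> h.py <<'E'
def delta(T):
    o=get_obs();M=R.from_rotvec(o['eef_rot']).as_matrix()
    print('t',o['t'],'pos',o['ee_pos'].round(4),'tool delta',(M.T@(np.array(T)-o['ee_pos'])).round(4),'z yaw',np.degrees(np.arctan2(M[1,2],M[0,2])).round(2),'x',M[:,0].round(4),'F',o['contact_force'].round(2),'M',o['moment'].round(3),'w',round(o['gripper_width'],4),'j6',o['joint_pos'][5].round(3))
E
python3 - <<'E'
from h import *
cs=[]
for k,p in (('w1',(140.1,94.5)),('w2',(229.5,58.8))):
    c=calibration('wrist');v=np.load(k+'.npy');c['xyz']=v[:3];c['orientation']=v[3:];cs.append(ray(c,p)); print(onz(c,p,.08))
b=tri(cs);print('btn',b, np.degrees(np.arctan2(b[1]-.0328,b[0]-.5193)+1.7976))
delta([.5193,.0328,.2])
E
```

```text
[ 0.45027516 -0.0778592   0.08      ]
[ 0.450273  -0.0788526  0.08     ]
btn [ 0.44923545 -0.07941118  0.07590616] -18.985722578260255
t 1.85 pos [ 0.5934 -0.0629  0.2305] tool delta [0.0306 0.1033 0.063 ] z yaw 69.13 x [-1.e-04  7.e-04 -1.e+00] F [-0.22 -0.57  0.63] M [ 0.08  -0.07   0.024] w 0.0868 j6 -1.5
```

{"api": "apply_moves", "payload": {"plan": [[0,0.035,0.021,0,0,0,1],[0,0.034,0.021,0.3,0,0,1],[0,0.034,0.021,0,0,0,1],[0.04,0,0,0,0,0,1],[0.03,0,0,0,0,0,1],[0,0,0,0,0,0,1],[0,0,0,0,0,0,1],[0,0,0,0,0,0,1]]}}

```text
t: 2.65
ee_pos: [0.5212, 0.0324, 0.1619]
eef_rot: [-0.935, 1.359, 0.932]
contact_force: [0.0, 0.8, 0.4]
gripper_width: 0.0865
```

```bash
python3 - <<'E'
from h import *
delta([.5193,.0328,.099])
im=snapshot('wrist');cv2.imwrite('pics/w3.png',im[:,:,::-1])
im=snapshot('scene');cv2.imwrite('pics/s3.png',cv2.resize(im[200:340,230:400,::-1],None,fx=4,fy=4,interpolation=2))
E
```

```text
t 2.65 pos [0.5212 0.0324 0.1619] tool delta [ 0.0629  0.002  -0.0004] z yaw 68.91 x [ 3.e-03 -3.e-04 -1.e+00] F [0.   0.81 0.36] M [ 0.112 -0.023 -0.006] w 0.0865 j6 -1.355
```

View pics/w3.png

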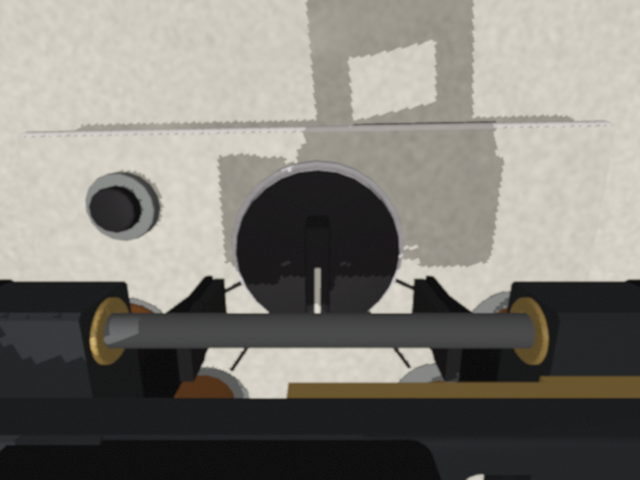

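View pics/s3.png

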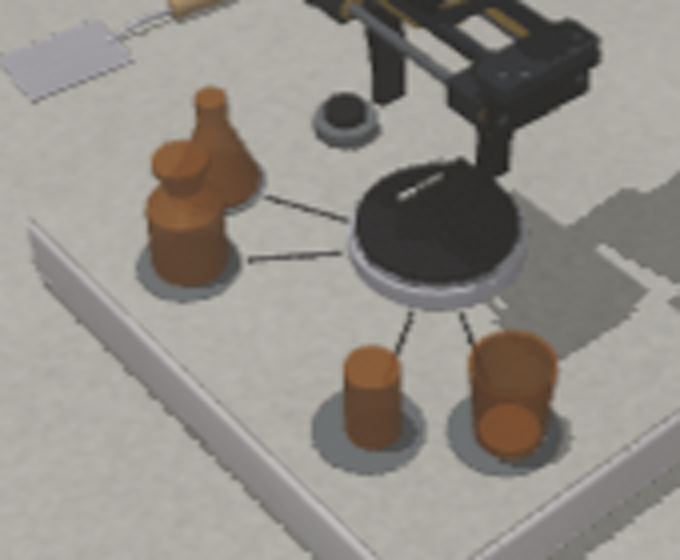

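{"api": "apply_moves", "payload": {"plan": [[0.02,0.002,0,0,0,0,1],[0.02,0,0,0,0,0,0.6],[0.015,0,0,0,0,0,0.5],[0.008,0,0,0,0,0,0.5],[0,0,0,0,0,0,0.5],[0,0,0,0,0,0,0.4]]}}

```text
t: 3.35
ee_pos: [0.5186, 0.0329, 0.0983]
eef_rot: [-0.934, 1.36, 0.933]
contact_force: [0.6, 0.0, 0.0]
gripper_width: 0.0547
```

```bash
python3 - <<'E'
from h import *
delta([.5193,.0328,.099])
im=snapshot('wrist');cv2.imwrite('pics/w4.png',im[:,:,::-1])
im=snapshot('side');cv2.imwrite('pics/d4.png',cv2.resize(im[190:310,260:400,::-1],None,fx=4,fy=4,interpolation=2))
E
```

```text
t 3.35 pos [0.5186 0.0329 0.0983] tool delta [-0.0007 -0.0007  0.0002] z yaw 68.89 x [ 1.5e-03 -2.0e-04 -1.0e+00] F [0.63 0.04 0.04] M [ 0.051 -0.046  0.026] w 0.0547 j6 -1.354
```

View pics/w4.png

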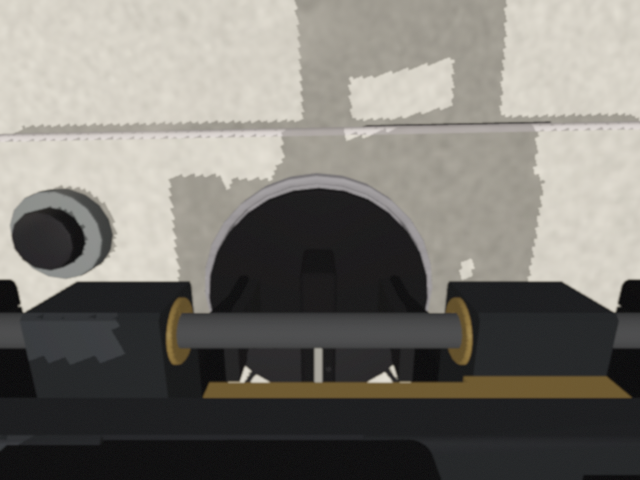

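View pics/d4.png

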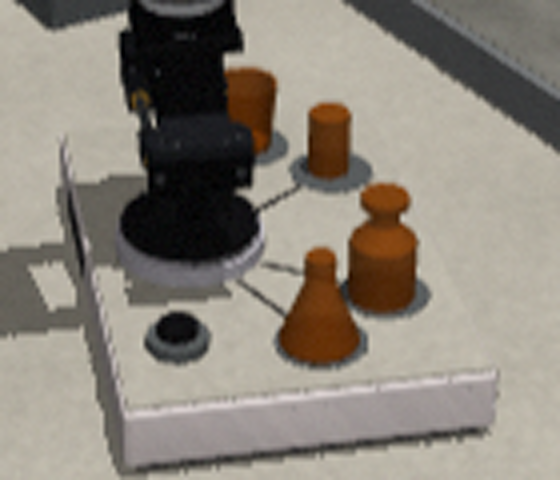

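{"api": "apply_moves", "payload": {"plan": [[0,0,0,0,0,0,0.3],[0,0,0,0,0,0,0.2],[0,0,0,0,0,0,0],[0,0,0,0,0,0,0],[0,0,0,0,0,0,0],[0,0,0,0,0,0,0]]}}

```text
t: 4.05
ee_pos: [0.5178, 0.0329, 0.0977]
eef_rot: [-0.934, 1.361, 0.934]
contact_force: [-0.5, -1.5, 2.1]
gripper_width: 0.0139
```

```bash
python3 - <<'E'
from h import *
delta([.5193,.0328,.099])
E
```

```text
t 4.05 pos [0.5178 0.0329 0.0977] tool delta [-0.0013 -0.0014  0.0005] z yaw 68.91 x [-1.e-04 -3.e-04 -1.e+00] F [-0.53 -1.49  2.07] M [-0.14   0.048 -0.027] w 0.0139 j6 -1.354
```

{"api": "apply_moves", "payload": {"plan": [[-0.003,0,0,0,0,0,0],[-0.003,0,0,0,0,0,0],[-0.003,0,0,0,0,0,0],[0,0,0,0,0,0,0],[0,0,0,0,0,0,0]]}}

```text
t: 4.55
ee_pos: [0.5178, 0.0329, 0.1064]
eef_rot: [-0.934, 1.361, 0.934]
contact_force: [1.1, -3.1, -6.3]
gripper_width: 0.0139
```

```bash
python3 - <<'E'
from h import *
delta([.5193,.0328,.107])
im=snapshot('wrist');cv2.imwrite('pics/w5.png',im[:,:,::-1])
E
```

```text
t 4.55 pos [0.5178 0.0329 0.1064] tool delta [-0.0006 -0.0014  0.0005] z yaw 68.91 x [-2.e-04 -2.e-04 -1.e+00] F [ 1.15 -3.07 -6.33] M [-0.358 -0.214 -0.023] w 0.0139 j6 -1.354
```

View pics/w5.png

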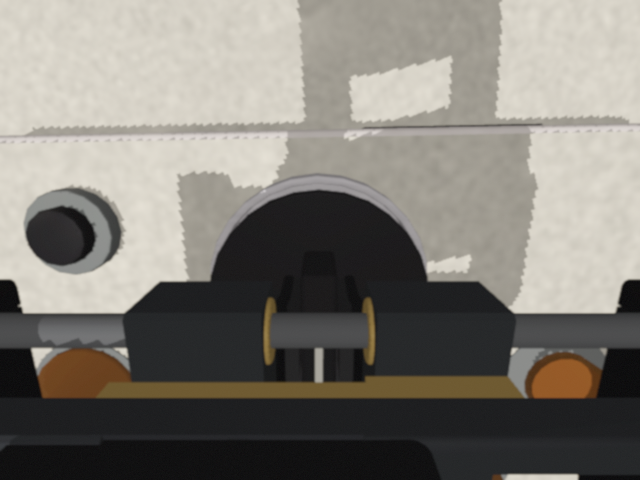

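{"api": "apply_moves", "payload": {"plan": [[0,0,0,6,0,0,0],[0,0,0,7,0,0,0],[0,0,0,7,0,0,0],[0,0,0,5.3,0,0,0],[0,0,0,0,0,0,0],[0,0,0,0,0,0,0]]}}

```text
t: 5.2
ee_pos: [0.5186, 0.0339, 0.1066]
eef_rot: [-0.595, 1.485, 0.596]
contact_force: [2.9, 3.8, -7.1]
gripper_width: 0.0135
```

```bash
python3 - <<'E'
from h import *
delta([.5193,.0328,.107])
im=snapshot('wrist');cv2.imwrite('pics/w6.png',im[:,:,::-1])
im=snapshot('side');cv2.imwrite('pics/d6.png',cv2.resize(im[190:310,260:400,::-1],None,fx=4,fy=4,interpolation=2))
E
```

```text
t 5.2 pos [0.5186 0.0339 0.1066] tool delta [-0.0004 -0.0013 -0.0003] z yaw 43.66 x [ 0.0017  0.0015 -1.    ] F [ 2.95  3.81 -7.08] M [ 0.856 -0.691 -0.021] w 0.0135 j6 -0.915
```

View pics/w6.png

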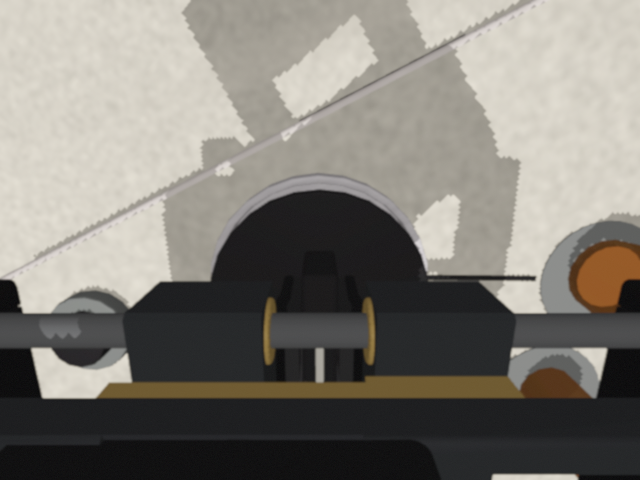

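View pics/d6.png

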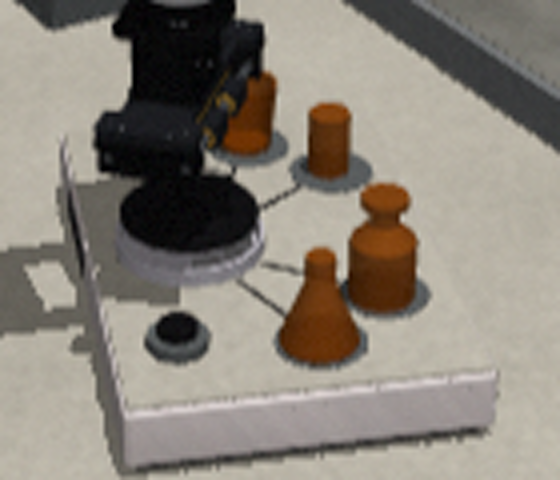

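{"api": "apply_moves", "payload": {"plan": [[0,0,0,0,0,0,0.25],[0,0,0,0,0,0,0.25],[0,0,0,0,0,0,0.25],[0,0,0,0,0,0,0.25]]}}

```text
t: 5.7
ee_pos: [0.5176, 0.0328, 0.1068]
eef_rot: [-0.595, 1.488, 0.595]
contact_force: [-0.2, -0.2, 1.0]
gripper_width: 0.0213
```

```bash
python3 - <<'E'
from h import *
delta([.5193,.0328,.107])
im=snapshot('wrist');cv2.imwrite('pics/w7.png',im[:,:,::-1])
E
```

```text
t 5.7 pos [0.5176 0.0328 0.1068] tool delta [-0.0002 -0.0012  0.0012] z yaw 43.62 x [-3.e-04 -3.e-04 -1.e+00] F [-0.19 -0.23  1.03] M [ 0.063 -0.039  0.024] w 0.0213 j6 -0.913
```

View pics/w7.png

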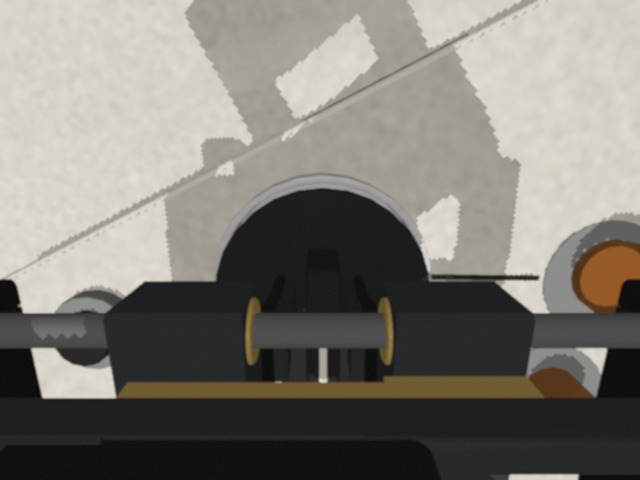

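```bash
cat > lift.py <<'E'
from h import *
import sys
from scipy.optimize import brentq
v=np.load('w1.npy');K=calibration('wrist')
# camera in tool frame, from the w1 pose
M1=R.from_rotvec([-0.93603327,1.36024295,0.93644305]);P1=np.array([0.59488233,0.01108337,0.2304158])
Rc=M1.inv()*R.from_rotvec(v[3:]);tc=M1.inv().apply(v[:3]-P1)
def arc(im):
    g=cv2.GaussianBlur(cv2.cvtColor(im,cv2.COLOR_BGR2GRAY),(3,3),0).astype(float)
    pts=[]
    for a in np.radians(np.arange(20,161,3)):
        # ray outward from (318,290): first crossing of grey 80
        r=np.arange(85,125,.25);x=319+r*np.cos(a);y=298-r*np.sin(a)
        p=cv2.remap(g.astype(np.float32),x.astype(np.float32)[None],y.astype(np.float32)[None],1).ravel()
        k=np.argmax(p>80)
        if p[k]>80 and y[k]<272: pts.append((x[k],y[k]))
    return np.array(pts)
def circ(c,pts,z):
    Q=np.array([onz(c,p,z)[:2] for p in pts]);
    for _ in range(2):
        A=np.c_[2*Q,np.ones(len(Q))];s=np.linalg.lstsq(A,(Q**2).sum(1),rcond=None)[0]
        r=np.sqrt(s[2]+s[0]**2+s[1]**2);e=np.abs(np.hypot(*(Q-s[:2]).T)-r);Q=Q[e<3*np.median(e)+1e-5]
    return s[:2],r,e.max()
def cam(tcp,rot):
    M=R.from_rotvec(rot);c=dict(K);c['xyz']=tcp+M.apply(tc);c['orientation']=(M*Rc).as_rotvec();return c
def bar(c,im,z):
    pass
def fromrim(c,pts,Rk): 
    f=lambda z:circ(c,pts,z)[1]-Rk
    return brentq(f,.07,.11)
E
python3 - <<'E'
from lift import *
for n,t,r in (('w4',[.5186,.0329,.0983],[-.934,1.36,.933]),('w5',[.5178,.0329,.1064],[-.934,1.361,.934]),('w6',[.5186,.0339,.1066],[-.595,1.485,.596]),('w7',[.5176,.0328,.1068],[-.595,1.488,.595])):
    p=arc(cv2.imread(f'pics/{n}.png'));c=cam(np.array(t),r)
    print(n,len(p),circ(c,p,.086),'z for R=52.0mm',fromrim(c,p,.052))
E
```

```text
w4 47 (array([0.51982042, 0.03270461]), np.float64(0.0514543732303538), np.float64(0.00033465083119480626)) z for R=52.0mm 0.08424501039009805
w5 47 (array([0.52304545, 0.03141084]), np.float64(0.05382012194396366), np.float64(0.00023640436754193694)) z for R=52.0mm 0.09187371132702501
w6 47 (array([0.52266522, 0.03072694]), np.float64(0.05358928688223074), np.float64(0.000238321762974468)) z for R=52.0mm 0.09115627681728368
w7 47 (array([0.52157556, 0.03174528]), np.float64(0.05261220528409568), np.float64(0.00024480416327642834)) z for R=52.0mm 0.08802580823796141
```

{"api": "apply_moves", "payload": {"plan": [[0,-0.0012,0.001,0,0,0,0],[0,0,0,0,0,0,0],[0,0,0,0,0,0,0],[-0.003,0,0,0,0,0,0],[0,0,0,2.5,0,0,0],[0,0,0,0,0,0,0],[0,0,0,0,0,0,0],[0,0,0,0,0,0,0.25],[0,0,0,0,0,0,0.25],[0.003,0,0,0,0,0,0.25],[0,0,0,0,0,0,0.25]]}}

```text
t: 6.85
ee_pos: [0.5189, 0.033, 0.1065]
eef_rot: [-0.561, 1.498, 0.562]
contact_force: [0.3, -0.5, -0.6]
gripper_width: 0.0215
```

```bash
cat > look.py <<'E'
from lift import *
n=sys.argv[1]
delta([.5195,.0326,.107])
o=get_obs();c=calibration('wrist');im=np.ascontiguousarray(snapshot('wrist')[:,:,::-1]);cv2.imwrite(f'pics/{n}.png',im)
p=arc(im);cc=circ(c,p,.086);print(n,len(p),cc,'z(R=51.45)',fromrim(c,p,.05145),'own-cal',fromrim(cam(o['ee_pos'],o['eef_rot']),p,.05145))
s=snapshot('side');cv2.imwrite(f'pics/d{n}.png',cv2.resize(s[190:310,260:400,::-1],None,fx=4,fy=4,interpolation=2))
E
python3 look.py a1
```

```text
t 6.85 pos [0.5189 0.033  0.1065] tool delta [-0.0005 -0.0007  0.0002] z yaw 41.11 x [-1.e-03  1.e-04 -1.e+00] F [ 0.25 -0.51 -0.62] M [ 0.058 -0.049  0.022] w 0.0215 j6 -0.869
a1 47 (array([0.52014173, 0.03344208]), np.float64(0.05125647701840115), np.float64(0.0003330711182188764)) z(R=51.45) 0.08534382626838397 own-cal 0.08534580330849911
```

View pics/a1.png

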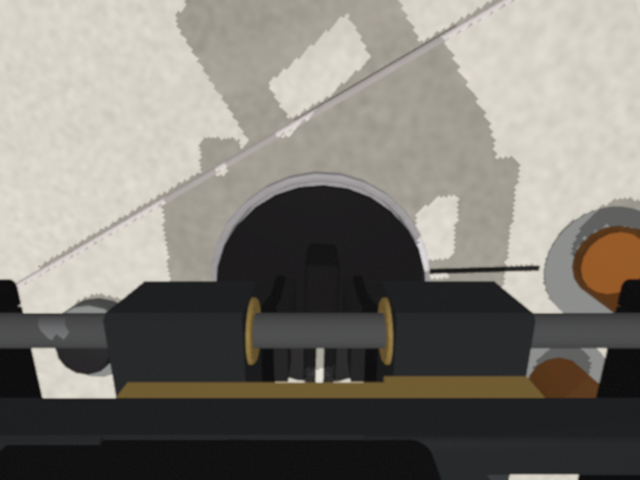

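```bash
python3 - <<'E'
from h import *
a=[cv2.imread(f'pics/{n}.png')[100:330,90:290] for n in ('d4','d6','da1')]
cv2.imwrite('pics/cmp.png',cv2.resize(np.hstack(a),(798,306),interpolation=2))
# vertical profile at column of knob centre
for n,i in zip(('d4','d6','da1'),a):
    g=i[:,:,1].astype(int); 
    for col in (40,60,150,160): print(n,col,g[100:200:4,col])
E
```

```text
d4 40 [ 64  17   5   7   8   9  11  10   9   9  16  48  84  95  99  95  92  94
  95  94 121 147 115  91  90]
d4 60 [  5   4   7  10  12  10   9   9  10  10   8   8   8   8  43  87 101 101
 104 105 102  95  93  94  98]
d4 150 [ 12  14  16  16  14  15  16  13  17  19  15   7  21  57 113 153 129 111
 116 124 104 114 171 186 177]
d4 160 [142  57  21  19  13  10  13  18  17  18  36  65 127 162 121 102 110 139
 176 183 188 167 105 124 173]
d6 40 [  8   9  13  12   9   6   8   7  15  50  84  96  94  93  98  95  94  94
  96 100 101  99  97  97  93]
d6 60 [  3   7  10  11   9   8   3   7   9   9   8  24  61  89  96  95  96 102
 105 103 101  96  95  96  98]
d6 150 [ 16  17  17  16  17  17  16  17  14  10  42  78  73  68 113 155 132 111
 117 127 107 115 171 184 176]
d6 160 [ 14  17  16  13  14  14  11  25  60  88  86  83 128 161 122 103 110 140
 176 184 190 169 105 122 173]
da1 40 [ 63  18   3   7   7   8  10   8  10   7  14  48  82  97  99  97  95  96
  96  99 100  98  96  95  89]
da1 60 [ 11   9   9   9   9   7   8  10  11   9   7   9   9   8  43  88 100 100
 105 108 102  95  96  98  96]
da1 150 [ 14  15  13  16  17  15  18  16  14  12  15  13  22  57 115 153 130 112
 117 127 106 115 171 186 179]
da1 160 [142  60  23  18  16  15  17  16  17  15  27  66 131 161 123 103 109 142
 176 183 188 168 104 123 172]
```

View pics/cmp.png

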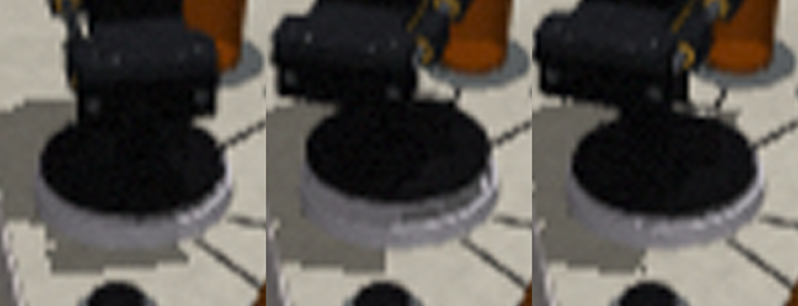

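{"api": "apply_moves", "payload": {"plan": [[0,0,0,0,0,0,0.5],[0,0,0,0,0,0,0.5],[-0.01,0,0,0,0,0,0.5],[-0.025,0,0,0,0,0,0.5],[-0.035,0,0,0,0,0,0.3],[0,0,0,0,0,0,0],[0,0,0,0,0,0,0]]}}

```text
t: 7.65
ee_pos: [0.52, 0.0328, 0.1779]
eef_rot: [-0.562, 1.495, 0.56]
contact_force: [-1.0, 0.1, 0.0]
gripper_width: 0.0274
```

```bash
python3 - <<'E'
from h import *
delta([.4495,-.079,.12])
im=snapshot('wrist');cv2.imwrite('pics/w8.png',im[:,:,::-1])
c=calibration('wrist');np.save('w8.npy',np.r_[c['xyz'],c['orientation']])
im=snapshot('scene');cv2.imwrite('pics/s8.png',cv2.resize(im[200:340,230:400,::-1],None,fx=4,fy=4,interpolation=2))
E
```

```text
t 7.65 pos [0.52   0.0328 0.1779] tool delta [ 0.0577 -0.0378 -0.1267] z yaw 41.11 x [ 2.7e-03 -4.0e-04 -1.0e+00] F [-0.96  0.11  0.03] M [ 0.075 -0.061  0.015] w 0.0274 j6 -0.869
```

View pics/w8.png

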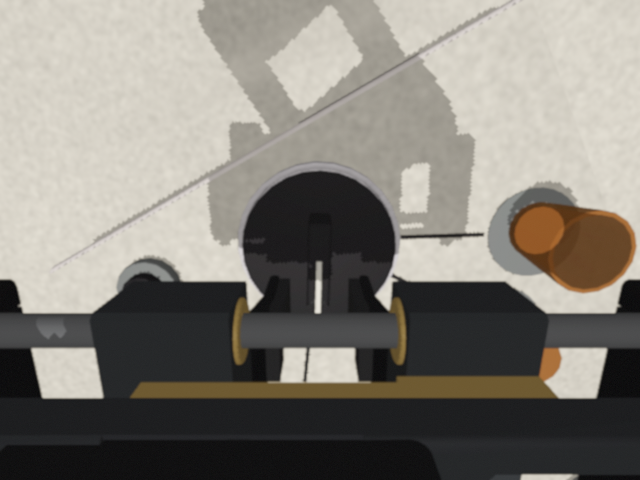

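View pics/s8.png

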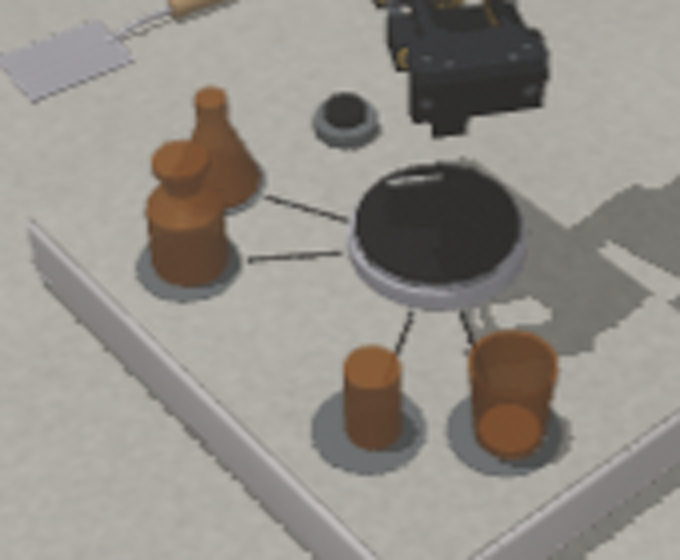

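{"api": "apply_moves", "payload": {"plan": [[0,-0.013,-0.042,0,0,0,0],[0,-0.013,-0.042,0,0,0,0],[0,-0.012,-0.043,0,0,0,0],[0.03,0,0,0,0,0,0],[0.025,0,0,0,0,0,0],[0.01,0,0,0,0,0,0],[0,0,0,0,0,0,0],[0,0,0,0,0,0,0]]}}

```text
t: 8.55
ee_pos: [0.4488, -0.079, 0.1115]
eef_rot: [-0.561, 1.497, 0.562]
contact_force: [-0.1, -0.4, 0.1]
gripper_width: 0.0003
```

```bash
python3 - <<'E'
from h import *
delta([.4495,-.079,.086])
im=snapshot('side');cv2.imwrite('pics/d9.png',cv2.resize(im[200:310,250:390,::-1],None,fx=5,fy=5,interpolation=2))
im=snapshot('scene');cv2.imwrite('pics/s9.png',cv2.resize(im[180:320,230:400,::-1],None,fx=4,fy=4,interpolation=2))
E
```

```text
t 8.55 pos [ 0.4488 -0.079   0.1115] tool delta [ 0.0255 -0.0004  0.0005] z yaw 41.14 x [-6.e-04  3.e-04 -1.e+00] F [-0.14 -0.38  0.11] M [ 0.059 -0.048  0.   ] w 0.0003 j6 -1.138
```

View pics/d9.png

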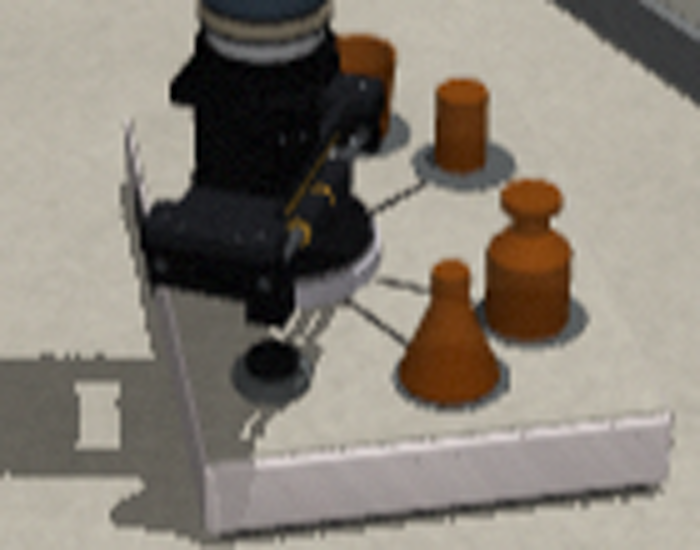

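View pics/s9.png

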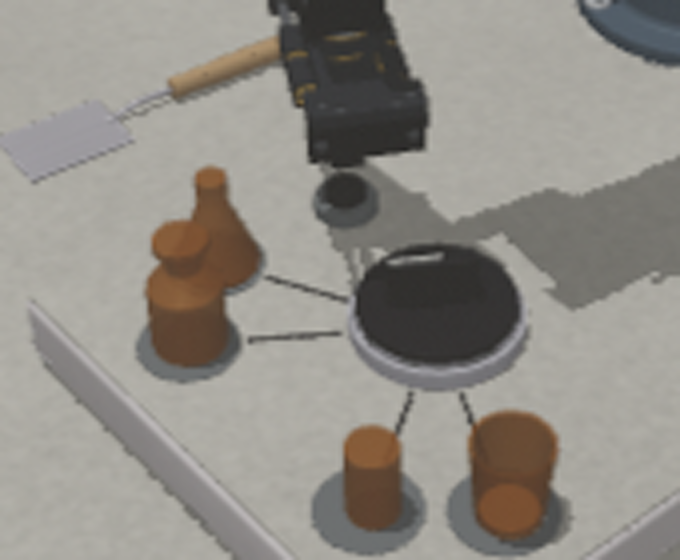

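{"api": "apply_moves", "payload": {"plan": [[0.012,0,0,0,0,0,0],[0.006,0,0,0,0,0,0],[0.003,0,0,0,0,0,0],[0,0,0,0,0,0,0],[0,0,0,0,0,0,0]]}}

```text
t: 9.15
ee_pos: [0.4489, -0.0793, 0.0908]
eef_rot: [-0.562, 1.497, 0.561]
contact_force: [0.0, -0.2, 1.0]
gripper_width: 0.0005
```

{"api": "apply_moves", "payload": {"plan": [[0.002,0,0,0,0,0,0],[0.002,0,0,0,0,0,0],[0,0,0,0,0,0,0]]}}

```text
t: 9.45
ee_pos: [0.449, -0.0794, 0.0867]
eef_rot: [-0.561, 1.496, 0.561]
contact_force: [-0.6, 0.6, 3.0]
gripper_width: 0.0002
```

{"api": "apply_moves", "payload": {"plan": [[0.002,0,0,0,0,0,0],[0,0,0,0,0,0,0]]}}

```text
t: 9.65
ee_pos: [0.449, -0.0794, 0.0846]
eef_rot: [-0.561, 1.496, 0.561]
contact_force: [-0.6, 0.4, 4.7]
gripper_width: 0.0004
```

{"api": "apply_moves", "payload": {"plan": [[0.001,0,0,0,0,0,0],[0.001,0,0,0,0,0,0],[0,0,0,0,0,0,0]]}}

```text
t: 9.95
ee_pos: [0.4491, -0.0794, 0.0841]
eef_rot: [-0.562, 1.496, 0.56]
contact_force: [-0.8, 0.8, 19.8]
gripper_width: 0.0008
```

```bash
python3 - <<'E'
from h import *
delta([.4495,-.079,.086])
E
```

```text
t 9.95 pos [ 0.4491 -0.0794  0.0841] tool delta [-0.0019 -0.      0.0006] z yaw 41.11 x [ 1.4e-03 -6.0e-04 -1.0e+00] F [-0.84  0.84 19.82] M [ 0.297  0.298 -0.   ] w 0.0008 j6 -1.138
```

{"api": "apply_moves", "payload": {"plan": [[-0.005,0,0,0,0,0,0],[-0.015,0,0,0,0,0,0],[-0.04,0,0,0,0,0,0],[-0.04,0,0,0,0,0,0],[0,-0.03,-0.04,0,0,0,0],[0,-0.03,-0.04,0,0,0,0],[0,0,0,0,0,0,0],[0,0,0,0,0,0,0]]}}

```text
t: 10.75
ee_pos: [0.4271, -0.1779, 0.1821]
eef_rot: [-0.558, 1.498, 0.56]
contact_force: [0.1, 0.4, 0.3]
gripper_width: 0.0003
```

```bash
python3 - <<'E'
from h import *
delta([.4495,-.079,.086])
a=snapshot('side')[:,:,::-1];b=snapshot('scene')[:,:,::-1]
cv2.imwrite('pics/fin.png',np.hstack([cv2.resize(a[190:310,260:400],(400,343),interpolation=2),cv2.resize(b[190:320,240:392],(400,343),interpolation=2)]))
E
```

```text
t 10.75 pos [ 0.4271 -0.1779  0.1821] tool delta [0.0962 0.06   0.0817] z yaw 40.91 x [-0.0011  0.001  -1.    ] F [0.11 0.4  0.25] M [ 0.107 -0.037  0.037] w 0.0003 j6 -1.351
```

View pics/fin.png

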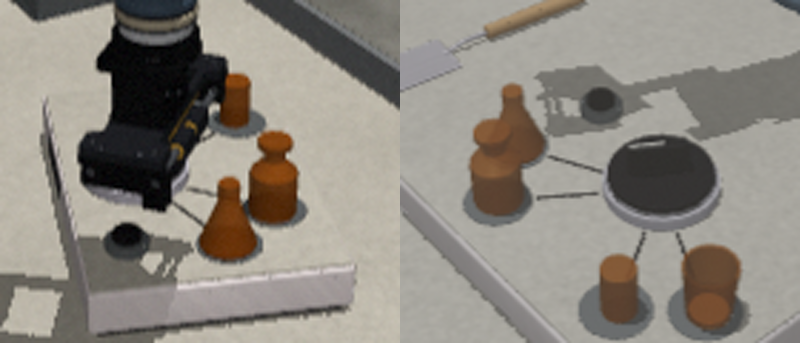

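{"api": "apply_moves", "payload": {"plan": [[0,0.03,0.04,0,0,0,0],[0,0.03,0.04,0,0,0,0],[0.045,0,0,0,0,0,0],[0.04,0,0,0,0,0,0],[0.004,0,0,0,0,0,0],[0,0,0,0,0,0,0],[0,0,0,0,0,0,0],[0,0,0,0,0,0,0]]}}

```text
t: 11.65
ee_pos: [0.4498, -0.0798, 0.0951]
eef_rot: [-0.563, 1.495, 0.559]
contact_force: [-0.3, -0.0, -0.7]
gripper_width: 0.0005
```

{"api": "apply_moves", "payload": {"plan": [[0.001,0,0,0,0,0,0],[0,0,0,0,0,0,0],[0,0,0,0,0,0,0]]}}

```text
t: 11.95
ee_pos: [0.4489, -0.0796, 0.0931]
eef_rot: [-0.561, 1.496, 0.56]
contact_force: [-0.5, 0.3, -0.7]
gripper_width: 0.0005
```

{"api": "apply_moves", "payload": {"plan": [[0.001,0,0,0,0,0,0],[0,0,0,0,0,0,0],[0,0,0,0,0,0,0]]}}

```text
t: 12.25
ee_pos: [0.4487, -0.0793, 0.0915]
eef_rot: [-0.561, 1.497, 0.561]
contact_force: [0.3, -0.7, -0.0]
gripper_width: 0.0009
```

{"api": "apply_moves", "payload": {"plan": [[0.001,0,0,0,0,0,0],[0,0,0,0,0,0,0],[0,0,0,0,0,0,0]]}}

```text
t: 12.55
ee_pos: [0.4487, -0.0792, 0.0904]
eef_rot: [-0.561, 1.497, 0.561]
contact_force: [0.2, -1.6, 0.3]
gripper_width: 0.0002
```

{"api": "apply_moves", "payload": {"plan": [[0.001,0,0,0,0,0,0],[0,0,0,0,0,0,0],[0,0,0,0,0,0,0]]}}

```text
t: 12.85
ee_pos: [0.4487, -0.0792, 0.0896]
eef_rot: [-0.561, 1.497, 0.561]
contact_force: [0.2, 0.4, 1.5]
gripper_width: 0.0004
```

{"api": "apply_moves", "payload": {"plan": [[0.001,0,0,0,0,0,0],[0,0,0,0,0,0,0],[0,0,0,0,0,0,0]]}}

```text
t: 13.15
ee_pos: [0.4487, -0.0793, 0.0886]
eef_rot: [-0.561, 1.497, 0.561]
contact_force: [-0.5, 0.5, 2.2]
gripper_width: 0.0003
```

{"api": "apply_moves", "payload": {"plan": [[0.001,0,0,0,0,0,0],[0,0,0,0,0,0,0],[0,0,0,0,0,0,0]]}}

```text
t: 13.45
ee_pos: [0.4487, -0.0792, 0.0876]
eef_rot: [-0.561, 1.497, 0.561]
contact_force: [1.1, 0.1, 3.3]
gripper_width: 0.0002
```

{"api": "apply_moves", "payload": {"plan": [[0.002,0,0,0,0,0,0],[0,0,0,0,0,0,0],[0,0,0,0,0,0,0]]}}

```text
t: 13.75
ee_pos: [0.4487, -0.0792, 0.0855]
eef_rot: [-0.561, 1.497, 0.561]
contact_force: [-0.1, 0.2, 4.6]
gripper_width: 0.0004
```

{"api": "apply_moves", "payload": {"plan": [[0.002,0,0,0,0,0,0],[0.0005,0,0,0,0,0,0],[0,0,0,0,0,0,0]]}}

```text
t: 14.05
ee_pos: [0.4487, -0.0792, 0.0842]
eef_rot: [-0.562, 1.496, 0.561]
contact_force: [-2.3, 1.1, 16.3]
gripper_width: 0.0005
```

{"api": "apply_moves", "payload": {"plan": [[-0.005,0,0,0,0,0,0],[-0.015,0,0,0,0,0,0],[-0.04,0,0,0,0,0,0],[-0.04,0,0,0,0,0,0],[-0.02,-0.02,-0.04,0,0,0,0],[0,-0.01,-0.04,0,0,0,0],[0,0,0,0,0,0,0],[0,0,0,0,0,0,0],[0,0,0,0,0,0,0]]}}

```text
t: 14.95
ee_pos: [0.4081, -0.1538, 0.2025]
eef_rot: [-0.56, 1.497, 0.562]
contact_force: [0.3, -0.4, 0.7]
gripper_width: 0.0004
```

```bash
python3 - <<'E'
from h import *
delta([.4495,-.079,.086])
a=snapshot('scene')[:,:,::-1];c=calibration('scene');b=cv2.imread('pics/scene0.png')
# skirt front edge profile, now vs start (seated)
for col in (330,340,350): print(col,a[255:282:2,col,1],b[255:282:2,col,1])
g=cv2.cvtColor(np.ascontiguousarray(a),cv2.COLOR_BGR2GRAY);s=g[238:256,322:358];p=np.argwhere(s>85)[:,::-1].astype(np.float32)
cv2.imwrite('pics/fin2.png',cv2.resize(a[190:320,240:392],(608,520),interpolation=2))
# button height in both
for col in (314,317): print(col,a[218:242:2,col,1],b[218:242:2,col,1])
# displacement of vessels: orange mask centroids
for im in (a,cv2.imread('pics/scene0.png')):
    h=cv2.cvtColor(np.ascontiguousarray(im),cv2.COLOR_BGR2HSV);m=cv2.inRange(h,(3,110,50),(18,255,255))[230:320,255:380];n,l,st,ce=cv2.connectedComponentsWithStats(m);print([(ce[i].round(1),st[i,4]) for i in range(1,n) if st[i,4]>60])
E
```

```text
t 14.95 pos [ 0.4081 -0.1538  0.2025] tool delta [0.1166 0.0289 0.0803] z yaw 41.11 x [-8.0e-04  1.1e-03 -1.0e+00] F [ 0.29 -0.37  0.68] M [ 0.049 -0.022 -0.031] w 0.0004 j6 -1.336
330 [ 49  51  52  52  53  52  52  72 152 117 113 169 168 154] [ 48  48  48  48  48  49  48  74 112 118 116 121 120 110]
340 [ 49  51  52  51  51  51  52  48  90 146 116 114 168 169] [ 48  49  48  47  48  47  46  49  93 120 121 118 120 121]
350 [ 48  52  52  52  52  52  49  88 141 112 115 167 168 168] [ 49  49  48  49  49  51  48  92 145 116 120 133 121 120]
314 [114 115 116  58  52  50  50  71  79  79 118 137] [ 50  50 170  61  51  52  48 101  92  80 178 175]
317 [117 117 117  54  50  50  49  69  80  79 114 163] [ 49  49 123  52  51  52  48  95  89  81 170 175]
[(array([23.4, 19.4]), np.int32(711)), (array([102.5,  67.4]), np.int32(525)), (array([67.4, 68.6]), np.int32(288))]
[(array([22.7, 20.6]), np.int32(691)), (array([102.4,  67.3]), np.int32(542)), (array([67.5, 68.6]), np.int32(297))]
```

View pics/fin2.png

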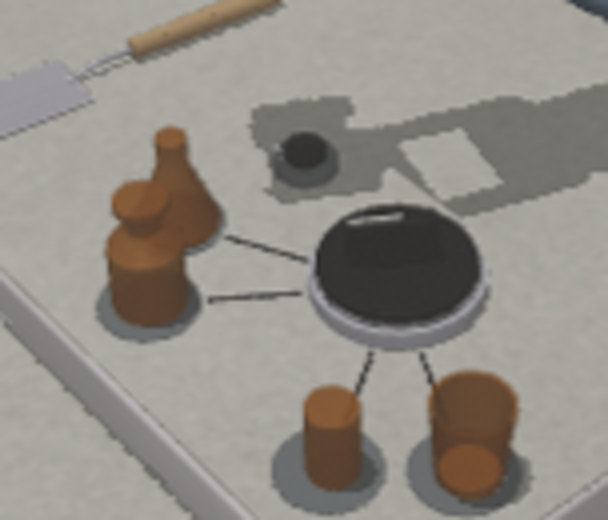

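```bash
python3 -c "
from rig import *
print(finish_job(), get_obs()['t'])"
```

```text
the job is handed in; nothing more can be done
the job is handed in; nothing more can be done
```

The job is handed in, at about 15 s of the 61 s allowed. The selector is home in the notch for the stoppered bottle, and the start button has been pressed fully and has sprung back.

- **Which place:** the flat-stoppered bottle stands on place 3, between the vial and the flask.
- **Selector:** I gripped the bar, pulled the knob up about 8.7 mm and turned it clockwise. At the first angle tried, 2.5° short of the notch, it came to rest on the plate. I gripped it again, lifted it and turned it those 2.5°, and it dropped home at about −0.51 rad, so the notches are shifted by roughly +0.1 rad.
- **Start button:** I pressed it with the closed fingers to a hard stop and let go. I then pressed a second time to check the travel. Contact began at a TCP height of about 0.090 m and stopped at 0.084 m, about 6 mm, with around 4.6 N just before the stop.

**Last checks**
- In the side view after the drop, and in the scene view after the last press, the knob's rim sits at the same image rows as when it started seated.
- The button looks sprung back.
- The beaker and vial show no shift in the scene view, and the bottle and flask differ by about a pixel from a first picture the gripper partly covered. I did not measure the things on the bench, but the arm kept clear of them.
- The arm is clear of everything, and the force readings are near zero.

**Disagreement:** the lift estimate from the wrist-camera rim fit was rough. It read about 1 mm low when the knob was held up, and it varied by about 1 mm between seated readings, so I relied on the side-view comparison to confirm the knob was home.

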